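Reset the tripped firing unit with the reset pin

ROBOT

A 7-joint arm with a two-finger parallel gripper is mounted at the origin on a cart in front of the work surface, level with it; the furniture and walls round the work are solid. World frame = base frame: x ahead of the robot, y to its left, z up, the work surface at z = 0. Lengths are in m, angles in rad, forces in N, time in s.
With the tool pointing down it reaches from about 0.425 to 0.925 m from the base axis. Payload 6.8 kg.
Tool frame: the origin (TCP) lies where the fingers leave the gripper's body, on its centre line; the fingertips stand 80 mm ahead of it and the grasp point (between the pads) lies 61 mm ahead of it; z points along the fingers, y is the line along which they close (so a half turn about z gives the same grasp; the last joint's range is limited). The gripper opens to 88 mm and grips with 3 to 60 N. Pads are 20 mm wide; open, the fingers measure 115 mm over their backs; the gripper's body (75 mm by 178 mm) begins 61 mm behind the grasp point.
Start: joints at [-0.108, 0.477, 0.022, 1.555, -0.011, 1.109, -0.083], TCP at [0.675, 0, 0.303] pointing down, gripper open.
Joint ranges: [-2.96, 2.96], [-0.34, 2.1], [-1.41, 1.46], [0.24, 2.44], [-1.37, 4.51], [0.17, 1.92], [-2.96, 2.96]. Speed limits (rad/s): [2.39, 2.39, 3.14, 3.14, 3.14, 3.14, 3.14].

INTERFACE

Orientations are given as a unit quaternion [x, y, z, w].
In Python, from plant import read_state, optics, sign_off gives the robot as it stands. The module is installed in compiled form; this text tells all that it offers.
- The arm moves only by the tool carry_out, never from a script. Its argument "deltas" is a list of rows, each an object with "fingers": the opening, from -1 (shut) to 1 (fully open); "travel": the shift along the tool's x, y, z in mm, a list of three; "spin": the turn about the tool's z in degrees. A call has 1 to 5 rows; each row shifts and turns the commanded pose from where the row before left it, along the tool's axes as they then stand; what a row does not reach is not made up. A row lasts 1/8 s, in which the tool goes at most 62.5 mm and 10.7 degrees, less where a joint would pass 70% of its speed; a pose out of reach is approached as far as the arm can. A call with a gripper value outside its range is refused whole. The fingers move at their own pace and stop on an object; "force" is the grip in N (left out, the last holds). Time passes only in rows, so rows that do not move let the fingers close. It gives the time, the measured TCP pose, the force, the opening and the grip force at its end, in the units of the state.
- read_state(): the state, without advancing time (a new reading comes with each control period).
- optics.snapshot(name): name is "scene" or "side" or "wrist"; returns the picture (420x560x3 uint8, blue, green, red); there is no depth.
- optics.calibration(name): a dict with "fx", "fy", "cx", "cy" (pixels), "pose" (4x4, takes a point from camera to world coordinates); the wrist camera has in their place "mount" (4x4, takes a point from camera to tool coordinates, whose origin is the TCP and whose axes are the flange's). Camera axes: x right, y up, looking along -z (the intrinsics and any distortion apply to the point x, -y, -z); pixel columns grow to the right and rows downward; lengths in m; the calibration is good to about 2 mm. A picture is of the moment at which its call begins: read the wrist's pose just before it. calibration takes no time and is no camera call.
- sign_off(): hands the job in; it is judged then, once.
The state is a dict: "time": time; "qpos": joint angles; "joint_velocities": joint speeds; "effort": joint torques, N m; "position": TCP position; "ee_rot": TCP orientation; "ft_force": force on the tool from outside, world axes, zero at the start; "moment": the same for the moment, N m; "opening": finger opening in m; "grasp_force": force on a finger pad.
Only numpy, scipy, OpenCV 4.12 (cv2) and the standard library are available. Lean on these libraries where they do the work, as an engineer would, in place of code of your own. Each camera call takes 0.05 s, during which the arm holds its last target. There are 200 camera calls.

TASK

The firing unit on the worktop has tripped. Take the yellow-handled reset pin from its blue holder, put it down the guard tube on the unit's sloping panel and push the sprung plunger inside fully home, holding it there for a moment, so that the dial pointer goes over from the red to the green mark; then stand the pin back in its holder and let go. Leave the combustion vessel, crucible, stopper and pellet die where they are.

Things in the scene. Friction and masses are not known exactly. Their poses are not given: they have to be found in the camera images.
- reset_pin: Loose steel pin with a yellow round handle, 150 mm long, 60 g. Origin at the centre of its tip (lower end), z along the pin to the handle. Shaft 8 mm diameter from z = 0 to 90 mm, tip bevelled to 5.6 mm; collar 25 mm diameter from 90 to 95 mm; handle 16 mm diameter from 95 to 150 mm, to be gripped across. It starts standing in pin_holder with its tip on the floor of the hole.
- pin_holder: Fixed blue block 56 x 56 x 50 mm on the worktop; origin at the centre of its underside. In the centre of its top is an upright hole 10 mm in diameter with a 3 mm bevel, floor 10 mm above the underside (40 mm deep).
- firing_unit: Fixed dark instrument case with a grey sloping panel, 160 mm deep, 180 mm wide, 119 mm high at the back and 47 mm at the front. Origin at the centre of its underside; x points to its back, z up. The panel faces the front (-x) and slopes at 30 degrees to the worktop. On it: the guard tube (right, -y), the dial (upper left) and two output sockets (lower left).
- guard_tube: Aluminium tube standing square on the sloping panel, 24 mm tall. Origin on its axis at the panel's surface; its z axis points out of the tube along its axis, 30 degrees from vertical, up and towards the unit's front. Bore 13 mm in diameter, from z = 16 mm to the mouth at z = 24 mm widening to 23 mm; outer diameter 25 mm, 35 mm at the mouth.
- plunger_head (a point): Centre of the flat top of the red plunger inside the guard tube (11 mm diameter); z axis as the guard tube's. At rest it stands 2 mm above the panel's surface (22 mm below the tube's mouth), pushed fully home 10 mm below it.
- reset_plunger (a joint): Travel of the sprung plunger in m: 0 at rest, 0.012 fully home. About 2 N to start, 8 N at the end; it springs back when let go.
- trip_pointer (a joint): Angle of the white pointer on the round black dial, in rad: 0 at the red mark (tripped), 1.4 at the green mark (reset). Driven by the plunger in proportion to its travel and stays at the furthest point reached.
- vessel_a: Bystander: steel combustion vessel, 80 mm diameter, 202 mm high, standing right of the unit; origin at the centre of its underside.
- crucible_2: Bystander: small grey open crucible, 27 mm diameter, 14 mm high, near the front edge; origin at the centre of its underside.
- stopper_1: Bystander: red rubber stopper, 30 mm diameter, 27 mm high; origin at the centre of its underside.
- pellet_die: Bystander: steel pellet die, 40 mm diameter, 30 mm high, in front of the hand press; origin at the centre of its underside.
There are look-alikes about, which are no part of the job. What is shaped like the reset_pin but pink or white is not meant.

How it is judged:
On the way:
1. the pin's tip is down the guard tube and holds the plunger fully home for 0.3 s (travel over 10.8 of 12 mm) (value of joint reset_plunger above 0.0108 m and distance between reset_pin and plunger_head below 0.008 m), for 0.3 s.
At the end, for the whole second after the job is handed in: The pointer is at the green mark (over 1.2 rad), the plunger has sprung back (under 2 mm), and the pin stands released and still in the holder's hole: tip within 6 mm of the hole's axis and less than 5 mm above its floor, handle up, tilted under 0.12 rad (value of joint trip_pointer above 1.2 rad and value of joint reset_plunger below 0.002 m and horizontal distance between reset_pin and pin_holder below 0.006 m and z of reset_pin in the frame of pin_holder below 0.015 m and angle between reset_pin's own z axis and vertical below 0.12 rad and linear speed of reset_pin below 0.02 m/s); the robot touches nothing.
It fails at once if a bystander (vessel, crucible, stopper or pellet die) is moved by more than 20 mm (distance of any of vessel_a, crucible_2, stopper_1, pellet_die from where it was at the start of the episode above 0.02 m).
It also fails if it takes over 54 s, if anything falls off the work surface, if the arm or the gripper's body presses on something with over 40 N, if the wrist force passes 120 N, or if a joint passes its speed limit or range.

## Working session

There is one attempt and no reset: what is moved stays moved. The work goes in short steps, Python scripts to look and compute and a tool call to move; the robot and the scene stay as the last step left them, time stands still between calls to the robot, and variables do not carry over. Pictures are saved under pics/ and viewed, at most 10 in all, crops included, and the job is handed in when it is done.

Besides the shell and the picture viewer there is one more tool, called after "Request:" as a command line: name --argument value ..., lists and objects as JSON in quotes. carry_out: Moves the arm, as the interface text tells. Its arguments: {"type":"object","properties":{"deltas":{"type":"array","items":{"type":"object","properties":{"fingers":{"type":"number"},"travel":{"type":"array","items":{"type":"number"}},"spin":{"type":"number"}}}},"force":{"type":"number"}},"required":["deltas"]}

```bash
mkdir -p pics; python3 - <<'E'
from plant import read_state, optics
import cv2,numpy as np
s=read_state();print(s)
np.set_printoptions(precision=4,suppress=True)
for n in("scene","side","wrist"):
    c=optics.calibration(n);print(n,c)
    cv2.imwrite(f"pics/{n}0.png",optics.snapshot(n))
E
```

```text
{'time': 0.0, 'qpos': array([-0.10808923,  0.47778483,  0.02232009,  1.5564179 , -0.01146713,
        1.10928593, -0.08315405]), 'joint_velocities': array([ 2.15285762e-03,  1.01248319e-03,  8.59139978e-04,  5.94626701e-04,
       -1.42375714e-05,  1.91207462e-03,  4.90967061e-04]), 'effort': array([-1.31144458e-03, -5.82851672e+01,  1.53386436e+00, -2.72606850e+01,
       -5.43364382e-02,  1.69422745e-02,  2.21527275e-04]), 'position': array([ 6.74556392e-01, -6.67695870e-06,  3.01705633e-01]), 'ee_rot': array([ 7.07110310e-01,  7.07102700e-01, -6.76137839e-04, -5.69460594e-04]), 'ft_force': array([ 0.64773851,  0.19766049, -0.53496436]), 'moment': array([ 0.01495537, -0.08099156, -0.00662325]), 'grasp_force': 0.0, 'opening': 0.08779925224928685}
scene {'fx': 510.44311004315966, 'fy': 510.44311004315966, 'cx': 291.1014218276035, 'cy': 216.66522420805856, 'pose': array([[-0.8321,  0.358 , -0.4237, -0.0198],
       [-0.5546, -0.5463,  0.6276,  0.6674],
       [-0.0068,  0.7572,  0.6531,  0.8724],
       [ 0.    ,  0.    ,  0.    ,  1.    ]])}
side {'fx': 415.101645053924, 'fy': 415.101645053924, 'cx': 288.73832085434935, 'cy': 202.12018285696558, 'pose': array([[-0.8947,  0.2777, -0.3498,  0.0985],
       [-0.4459, -0.5117,  0.7344,  0.7379],
       [ 0.025 ,  0.8131,  0.5817,  0.7406],
       [ 0.    ,  0.    ,  0.    ,  1.    ]])}
wrist {'fx': 338.63992998880406, 'fy': 338.63992998880406, 'cx': 279.9373699592987, 'cy': 212.01394029866606, 'mount': array([[ 0.0016,  0.97  ,  0.2433,  0.0667],
       [ 1.    , -0.0016, -0.    ,  0.0012],
       [ 0.0004,  0.2433, -0.97  , -0.0834],
       [ 0.    ,  0.    ,  0.    ,  1.    ]])}
```

View pics/scene0.png

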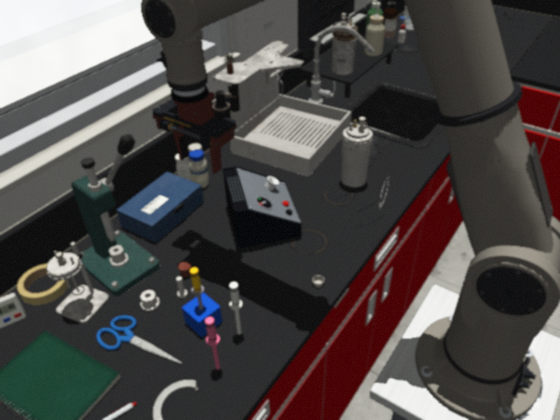

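View pics/side0.png

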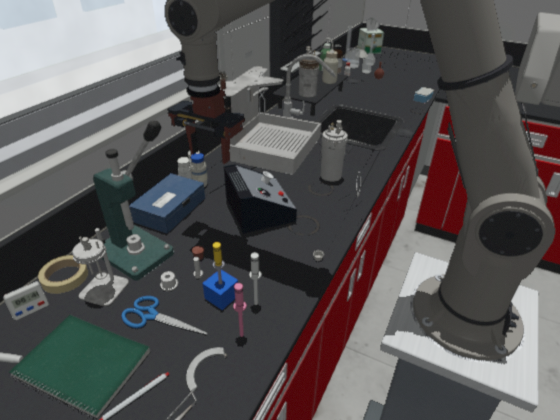

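View pics/wrist0.png

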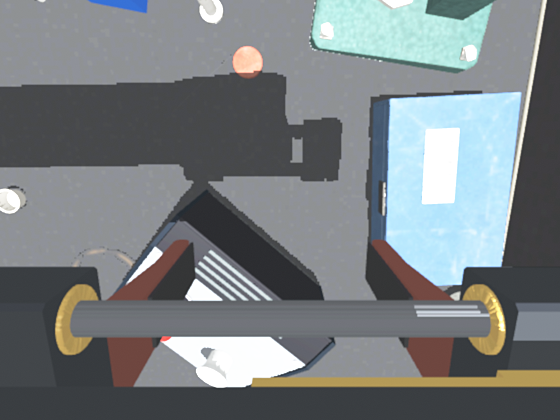

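The yellow pin is at scene (196,278), standing in the blue block at (202,315). Two other pins could be mistaken for it: pink at (211,330) and white at (235,295). The short peg at (181,287) is also nearby. The unit is at scene (262,205). I'll check the choice in one close crop, with the unit alongside.

```bash
python3 - <<'E'
import cv2,numpy as np
a=cv2.imread("pics/scene0.png");b=cv2.imread("pics/side0.png")
f=lambda im,x,y:cv2.resize(im[y:y+75,x:x+100],None,fx=4,fy=4,interpolation=cv2.INTER_CUBIC)
c=np.vstack([np.hstack([f(a,150,260),f(a,215,165)]),np.hstack([f(b,170,235),f(b,215,160)])])
cv2.imwrite("pics/crop1.png",c)
E
```

```text
(no output)
```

View pics/crop1.png

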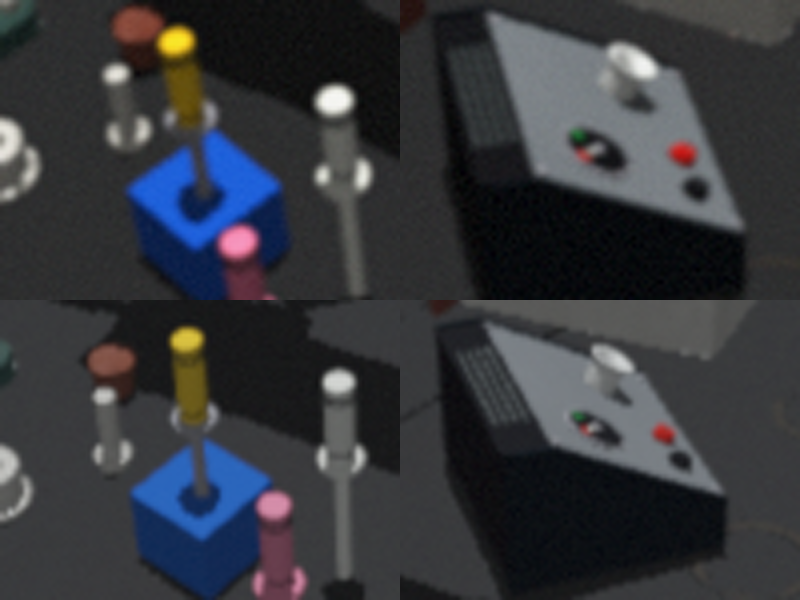

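The crop confirms the yellow pin with its tip in the blue holder. Its top is at scene (194,269) and side (217,244). The guard-tube mouth is at scene (273,181) and side (268,174.5).

```bash
cat > h.py <<'E'
from plant import read_state, optics
import numpy as np, cv2
from scipy.optimize import least_squares
from scipy.spatial.transform import Rotation as R
np.set_printoptions(precision=4,suppress=True)
def cam(n):
    c=optics.calibration(n)
    if n=="wrist":
        s=read_state();T=np.eye(4);T[:3,:3]=R.from_quat(s["ee_rot"]).as_matrix();T[:3,3]=s["position"];c["pose"]=T@c["mount"]
    return c
def proj(c,P):
    T=np.linalg.inv(c["pose"]);p=np.atleast_2d(P)@T[:3,:3].T+T[:3,3]
    return np.c_[c["cx"]+c["fx"]*p[:,0]/-p[:,2], c["cy"]+c["fy"]*p[:,1]/p[:,2]]
def ray(c,uv):
    d=c["pose"][:3,:3]@[(uv[0]-c["cx"])/c["fx"],-(uv[1]-c["cy"])/c["fy"],-1];return c["pose"][:3,3],d
def onz(c,uv,z):
    o,d=ray(c,uv);return o+d*(z-o[2])/d[2]
def tri(obs):
    r=least_squares(lambda P:np.concatenate([proj(c,P)[0]-uv for c,uv in obs]),[.7,0,.1]);return r.x,np.abs(r.fun).max()
def unit(p,L):
    return R.from_euler('z',p[2]).apply(L)+[p[0],p[1],0]
E
python3 - <<'E'
from h import *
S,D=cam("scene"),cam("side")
q=lambda v,ox,oy,sx=0,sy=0:np.array([(v[0]-sx)/4+ox,(v[1]-sy)/4+oy])
for nm,a,b,z in(("top",(177,36),(187,338),.16),("hole",(202,193),(200,495),.05)):
    ua,ub=q(a,150,260),q(b,170,235,0,300);print(nm,tri([(S,ua),(D,ub)]),onz(S,ua,z),onz(D,ub,z))
ua,ub=q((632,63),215,165,400),q((612,358),215,160,400,300);print("mouth",tri([(S,ua),(D,ub)]))
L=np.array([[44.7,90,119],[44.7,-90,119],[-80,90,47],[-80,-90,47]])/1000
cs=[q(v,215,165,400) for v in((535,172),(487,12),(743,228),(680,72))]
cd=[q(v,215,160,400,300) for v in((552,445),(487,322),(727,497),(645,374))]
for y0 in(0,1.5,3,-1.5):
    r=least_squares(lambda p:np.r_[(proj(S,unit(p,L))-cs).ravel(),(proj(D,unit(p,L))-cd).ravel()],[.7,0,y0]);print(r.x,r.cost,r.fun.round(1))
hs=[q(v,150,260) for v in((128,190),(212,133),(283,186),(197,247))]
print("holder corners",[onz(S,u,.05) for u in hs])
E
```

```text
top (array([0.5145, 0.2101, 0.1569]), np.float64(0.05717623684336104)) [0.5123 0.212  0.16  ] [0.5121 0.213  0.16  ]
hole (array([0.5139, 0.2135, 0.0426]), np.float64(0.16164422122056976)) [0.5096 0.2174 0.05  ] [0.509  0.2193 0.05  ]
mouth (array([ 0.5992, -0.1682,  0.0978]), np.float64(0.2617924568114631))
[ 0.5993 -0.1179  0.8227] 11.88366724650709 [ 0.2  1.7  0.1 -2.2  0.6  2.4 -0.2 -1.7  0.5  0.7 -0.9 -1.8  0.1  0.6
 -0.5 -1.2]
[ 0.5993 -0.1179  0.8227] 11.883667246492525 [ 0.2  1.7  0.1 -2.2  0.6  2.4 -0.2 -1.7  0.5  0.7 -0.9 -1.8  0.1  0.6
 -0.5 -1.2]
[ 0.5993 -0.1179  0.8227] 11.88366724649029 [ 0.2  1.7  0.1 -2.2  0.6  2.4 -0.2 -1.7  0.5  0.7 -0.9 -1.8  0.1  0.6
 -0.5 -1.2]
[ 0.5993 -0.1179  0.8227] 11.883667246532204 [ 0.2  1.7  0.1 -2.2  0.6  2.4 -0.2 -1.7  0.5  0.7 -0.9 -1.8  0.1  0.6
 -0.5 -1.2]
holder corners [array([0.5426, 0.2368, 0.05  ]), array([0.5319, 0.1841, 0.05  ]), array([0.4779, 0.191 , 0.05  ]), array([0.489 , 0.2446, 0.05  ])]
```

Request:
carry_out --deltas '[{"fingers": 1,"travel": [42,-33,-8],"spin": 0},{"fingers": 1,"travel": [42,-33,-8],"spin": 0},{"fingers": 1,"travel": [42,-33,-8],"spin": 0},{"fingers": 1,"travel": [42,-33,-8],"spin": 0},{"fingers": 1,"travel": [44,-31,-8],"spin": 0}]'

```text
time: 0.78
position: [0.5106, 0.213, 0.3428]
ee_rot: [0.707, 0.707, -0.0, 0.0]
ft_force: [0.3, 0.0, 0.2]
opening: 0.088
grasp_force: 0.0
```

Request:
carry_out --deltas '[{"fingers": 1,"travel": [0,0,0],"spin": 9.4},{"fingers": 1,"travel": [0,0,0],"spin": 9.4},{"fingers": 1,"travel": [0,0,0],"spin": 9.4},{"fingers": 1,"travel": [0,0,0],"spin": 9.4},{"fingers": 1,"travel": [0,0,0],"spin": 9.4}]'

```text
time: 1.4
position: [0.5118, 0.2119, 0.3424]
ee_rot: [0.931, 0.364, -0.0, 0.0]
ft_force: [0.6, 0.4, -0.9]
opening: 0.0878
grasp_force: 0.0
```

Request:
carry_out --deltas '[{"fingers": 1,"travel": [0,0,0],"spin": 0},{"fingers": 1,"travel": [0,0,0],"spin": 0}]'

```text
time: 1.65
position: [0.5119, 0.212, 0.3425]
ee_rot: [0.93, 0.368, -0.0, 0.0]
ft_force: [-0.5, -0.0, 0.5]
opening: 0.0878
grasp_force: 0.0
```

```bash
python3 - <<'E'
from h import *
s=read_state();print(s["position"],R.from_quat(s["ee_rot"]).as_matrix(),s["qpos"])
c=cam("wrist");np.savez("w1.npz",**c)
cv2.imwrite("pics/wrist1.png",optics.snapshot("wrist"))
print(proj(c,[[.512,.212,.16],[.512,.212,.05]]))
S=cam("scene")
print("pink,white tops",onz(S,(209.5,320.5),.15),onz(S,(234,285),.15))
E
```

```text
[0.5119 0.212  0.3425] [[ 0.7291  0.6844 -0.0002]
 [ 0.6844 -0.7291 -0.0001]
 [-0.0003 -0.0001 -1.    ]] [-0.533   0.2411  0.0332  1.8029 -0.0089  1.0981 -1.3138]
[[279.6447 212.5998]
 [279.7807 188.5875]]
pink,white tops [0.4139 0.284  0.15  ] [0.4296 0.1955 0.15  ]
```

View pics/wrist1.png

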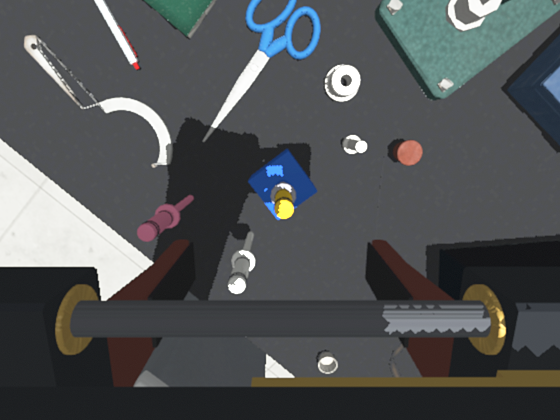

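The yellow pin top is at (284.5,209), with its collar at (283,194) over the blue holder. White is at (238,284) and pink at (148,230).

```bash
python3 - <<'E'
from h import *
c=dict(np.load("w1.npz"))
print("top",onz(c,(284.5,209),.16))
im=cv2.imread("pics/wrist1.png");h=cv2.cvtColor(im,cv2.COLOR_BGR2HSV)
def blob(lo,hi,z):
    m=cv2.inRange(h,lo,hi);n,l,st,ce=cv2.connectedComponentsWithStats(m)
    for i in range(1,n):
        if st[i,4]>60: print(st[i],ce[i],onz(c,ce[i],z))
print("blue");blob((105,150,60),(120,255,255),.05)
print("yellow");blob((22,120,170),(35,255,255),.16)
for nm,uv,z in(("white top",(238,284),.15),("stopper",(410,153),.027),("peg",(361,146),.07)): print(nm,onz(c,uv,z))
E
```

```text
top [0.5169 0.2112 0.16  ]
blue
[246   0  19  51 126] [254.7857  27.7937] [0.6142 0.3428 0.05  ]
[251   0  40  26 108] [265.6759  12.7778] [0.6317 0.344  0.05  ]
[267   0  53  60 372] [290.3468  34.6452] [0.6342 0.3124 0.05  ]
[290  11  25  42 190] [303.8474  28.6789] [0.6475 0.3063 0.05  ]
[ 248  149   69   71 1866] [281.9068 179.4025] [0.5212 0.2174 0.05  ]
yellow
[277 200  17  19 247] [284.8785 209.0567] [0.517  0.2109 0.16  ]
white top [0.4372 0.1924 0.15  ]
stopper [0.6434 0.1277 0.027 ]
peg [0.6046 0.1839 0.07  ]
```

Request:
carry_out --deltas '[{"fingers": 1,"travel": [2,3.5,40],"spin": 0},{"fingers": 1,"travel": [0,0,45],"spin": 0},{"fingers": 1,"travel": [0,0,40],"spin": 0},{"fingers": 1,"travel": [0,0,21],"spin": 0},{"fingers": 1,"travel": [0,0,0],"spin": 0}]'

```text
time: 2.33
position: [0.515, 0.2103, 0.1951]
ee_rot: [0.93, 0.367, -0.002, 0.0]
ft_force: [0.9, -0.0, 0.1]
opening: 0.0879
grasp_force: 0.0
```

Request:
carry_out --deltas '[{"fingers": -1,"travel": [0,0,0],"spin": 0},{"fingers": -1,"travel": [0,0,0],"spin": 0},{"fingers": -1,"travel": [0,0,0],"spin": 0},{"fingers": -1,"travel": [0,0,0],"spin": 0},{"fingers": -1,"travel": [0,0,0],"spin": 0}]' --force 20

```text
time: 2.95
position: [0.5159, 0.2108, 0.1968]
ee_rot: [0.93, 0.366, 0.0, -0.0]
ft_force: [0.0, -0.1, 1.2]
opening: 0.0415
grasp_force: 0.0
```

Request:
carry_out --deltas '[{"fingers": -1,"travel": [0,0,0],"spin": 0},{"fingers": -1,"travel": [0,0,0],"spin": 0},{"fingers": -1,"travel": [0,0,0],"spin": 0},{"fingers": -1,"travel": [0,0,0],"spin": 0},{"fingers": -1,"travel": [0,0,0],"spin": 0}]'

```text
time: 3.58
position: [0.5159, 0.2108, 0.1966]
ee_rot: [0.93, 0.366, -0.0, 0.0]
ft_force: [-0.0, -0.1, 0.4]
opening: 0.0156
grasp_force: 20.0
```

Request:
carry_out --deltas '[{"fingers": -1,"travel": [0,0,-20],"spin": 0},{"fingers": -1,"travel": [0,0,-40],"spin": 0},{"fingers": -1,"travel": [0,0,-50],"spin": 0},{"fingers": -1,"travel": [0,0,-30],"spin": 0},{"fingers": -1,"travel": [-20,25,0],"spin": 0}]'

```text
time: 4.2
position: [0.5189, 0.1816, 0.3395]
ee_rot: [0.93, 0.369, 0.003, -0.001]
ft_force: [0.1, -1.1, -0.7]
opening: 0.0153
grasp_force: 20.0
```

Request:
carry_out --deltas '[{"fingers": -1,"travel": [-34,42,0],"spin": 0},{"fingers": -1,"travel": [-34,42,0],"spin": 0},{"fingers": -1,"travel": [-34,42,0],"spin": 0},{"fingers": -1,"travel": [-34,42,0],"spin": 0},{"fingers": -1,"travel": [-34,42,0],"spin": 0}]'

```text
time: 4.82
position: [0.5369, -0.0923, 0.3367]
ee_rot: [0.93, 0.367, 0.0, -0.0]
ft_force: [0.7, -0.5, -0.5]
opening: 0.0155
grasp_force: 20.0
```

Request:
carry_out --deltas '[{"fingers": -1,"travel": [-34,42,0],"spin": 0},{"fingers": -1,"travel": [-34,42,0],"spin": 0},{"fingers": -1,"travel": [-16,15,0],"spin": 0},{"fingers": -1,"travel": [0,0,0],"spin": 0},{"fingers": -1,"travel": [0,0,0],"spin": 0}]'

```text
time: 5.45
position: [0.5435, -0.2187, 0.3365]
ee_rot: [0.93, 0.367, 0.0, -0.001]
ft_force: [-0.4, -0.4, 0.2]
opening: 0.0156
grasp_force: 20.0
```

```bash
python3 - <<'E'
from h import *
s=read_state();print(s["position"],s["qpos"],s["opening"])
c=cam("wrist");np.savez("w2.npz",**c)
im=optics.snapshot("wrist");cv2.imwrite("pics/wrist2.png",im)
print(proj(c,[[.599,-.168,.098],[.607,-.159,.077]]))
E
```

```text
[ 0.5435 -0.2187  0.3365] [ 0.0505  0.3038  0.2839  1.7516 -0.0952  1.1    -0.4532] 0.015587268444755635
[[280.953  118.3776]
 [279.8064 106.0715]]
```

View pics/wrist2.png

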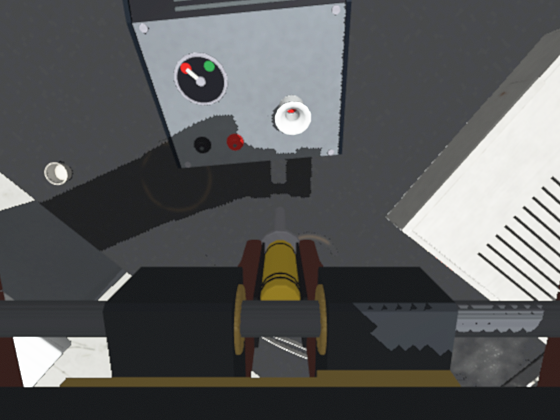

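The tube mouth is at (292.5,118) with the red plunger inside at (291,113). The panel corners are at about (133,24), (347,3), (182,167) and (341,153). The dial pointer is at the red mark.

```bash
python3 - <<'E'
from h import *
c=dict(np.load("w2.npz"))
im=cv2.imread("pics/wrist2.png");m=(im[85:150,262:325].min(2)>200).astype(np.uint8)
n,l,st,ce=cv2.connectedComponentsWithStats(m);print([(st[i],ce[i]+[262,85]) for i in range(1,n) if st[i,4]>40])
L=np.array([[44.7,90,119],[44.7,-90,119],[-80,90,47],[-80,-90,47]])/1000
uv=np.array([(133,24),(347,3),(182,167),(341,153.)])
r=least_squares(lambda p:(proj(c,unit(p,L))-uv).ravel(),[.6,-.118,.82]);p=r.x;print(p,r.fun.round(1))
s3,c3=.5,np.cos(np.pi/6)
ax=np.array([-s3,0,c3])
def pt(q,z): # q: along-slope x, y in unit frame
    return unit(p,np.array([q[0],q[1],.047+(q[0]+.08)*np.tan(np.pi/6)])+ax*z)
for mouth in((292.5,118),):
    r=least_squares(lambda q:(proj(c,pt(q,.024))[0]-mouth),[-.02,-.05]);q=r.x
    print(q,"mouth",pt(q,.024),"panel",pt(q,0),"head",pt(q,.002),proj(c,pt(q,.002)))
    th=np.linspace(0,2*np.pi,8,endpoint=False)
print("axis",unit(np.r_[0,0,p[2]],ax),"deg",np.degrees(p[2]))
E
```

```text
[(array([ 13,  11,  36,  39, 867], dtype=int32), array([292.466 , 117.3472]))]
[ 0.6051 -0.1221  0.8437] [-4.7  0.6  5.2 -1.1 -2.7  1.5  1.9  0.6]
[-0.027  -0.0365] mouth [ 0.6065 -0.1755  0.0984] panel [ 0.6144 -0.1665  0.0776] head [ 0.6138 -0.1673  0.0794] [[290.8901 106.6995]]
axis [-0.3323 -0.3736  0.866 ] deg 48.34082315261975
```

```bash
python3 - <<'E'
from h import *
c=dict(np.load("w2.npz"));S,D=cam("scene"),cam("side")
uv=np.array([(133,24),(347,3),(182,167),(341,153.)])
t=np.tan(np.pi/6)
def Lf(i,a,b): return np.array([[x,y,.047+(x+.08)*t] for x,y in((.0447-a,.09-i),(.0447-a,-.09+i),(-.08+b,.09-i),(-.08+b,-.09+i))])
r=least_squares(lambda p:np.r_[(proj(c,unit(p,Lf(p[3],p[4],p[4])))-uv).ravel(),p[3:]*200],[.6,-.118,.82,0,0]);p=r.x
print(p,r.fun.round(1),np.degrees(p[2]))
ax=np.array([-.5,0,np.cos(np.pi/6)])
pt=lambda q,z: unit(p,np.array([q[0],q[1],.047+(q[0]+.08)*t])+ax*z)
q=least_squares(lambda q:(proj(c,pt(q,.024))[0]-(292.4,117.6)),[-.02,-.05]).x
print(q,"mouth",pt(q,.024),"z16",pt(q,.016),"panel",pt(q,0)," in scene/side",proj(S,pt(q,.024)),proj(D,pt(q,.024)))
s=read_state();Rt=R.from_quat(s["ee_rot"]).as_matrix()
tgt=pt(q,.024)+[0,0,.1866+.012]
print("to above mouth (tool axes mm)",Rt.T@(tgt-s["position"])*1e3)
E
```

```text
[ 0.6055 -0.1217  0.8436  0.0034  0.0007] [-0.1  0.4  0.8 -0.3  0.2  0.1 -1.1 -0.2  0.7  0.1] 48.33556885794539
[-0.0272 -0.0364] mouth [ 0.6067 -0.1752  0.0983] z16 [ 0.6093 -0.1722  0.0914] panel [ 0.6146 -0.1662  0.0775]  in scene/side [[272.0011 178.0102]] [[267.1345 172.8647]]
to above mouth (tool axes mm) [75.4953 11.6236 39.6538]
```

Request:
carry_out --deltas '[{"fingers": -1,"travel": [0,0,0],"spin": -5},{"fingers": -1,"travel": [38,3,0],"spin": 0},{"fingers": -1,"travel": [36,2,20],"spin": 0},{"fingers": -1,"travel": [0,0,19],"spin": 0},{"fingers": -1,"travel": [0,0,0],"spin": 0}]'

```text
time: 6.12
position: [0.5961, -0.1664, 0.2962]
ee_rot: [0.913, 0.408, -0.001, -0.001]
ft_force: [0.1, -0.3, 0.0]
opening: 0.016
grasp_force: 20.0
```

```bash
python3 - <<'E'
from h import *
s=read_state();Rt=R.from_quat(s["ee_rot"]).as_matrix()
print(s["position"],Rt, s["qpos"])
print(Rt.T@(np.array([.6067,-.1752,.2969])-s["position"])*1e3)
f=lambda im,x,y:cv2.resize(im[y:y+150,x:x+100],None,fx=4,fy=4,interpolation=cv2.INTER_CUBIC)
cv2.imwrite("pics/above.png",np.hstack([f(optics.snapshot("scene"),222,80),f(optics.snapshot("side"),218,80)]))
E
```

```text
[ 0.5961 -0.1664  0.2962] [[ 0.6668  0.7452 -0.0033]
 [ 0.7452 -0.6668  0.001 ]
 [-0.0014 -0.0031 -1.    ]] [-0.0077  0.3966  0.2372  1.7142 -0.1054  1.0467 -0.465 ]
[ 0.5563 13.7892 -0.7712]
```

View pics/above.png

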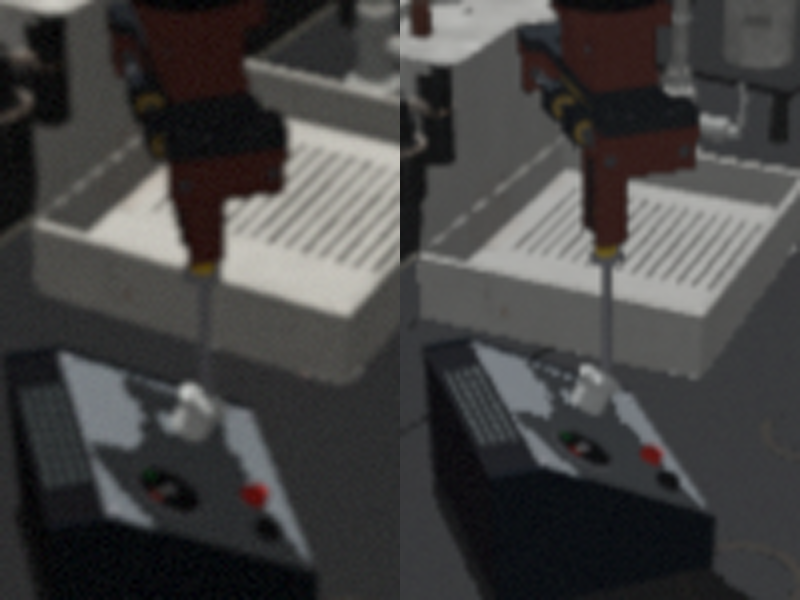

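The pin hangs straight with its tip close to the tube mouth, but these two cameras can't resolve the depth along their view. I'll check with the wrist camera.

```bash
python3 - <<'E'
from h import *
c=cam("wrist");np.savez("w3.npz",**c)
im=optics.snapshot("wrist");cv2.imwrite("pics/wrist3.png",im)
cv2.imwrite("pics/w3c.png",cv2.resize(im[130:280,180:380],None,fx=4,fy=4,interpolation=cv2.INTER_CUBIC))
s=read_state();tip=s["position"]-[0,0,.1866]
print("tip",proj(c,tip),"mouth",proj(c,[.6067,-.1752,.0983]), "mouth scene hyp",proj(c,[.5992,-.1682,.0983]))
print("tip scene/side",proj(cam("scene"),tip),proj(cam("side"),tip))
E
```

```text
tip [[279.8417 211.9688]] mouth [[293.6544 205.9773]] mouth scene hyp [[281.7097 205.7422]]
tip scene/side [[273.5884 176.1729]] [[269.0498 170.7118]]
```

View pics/w3c.png

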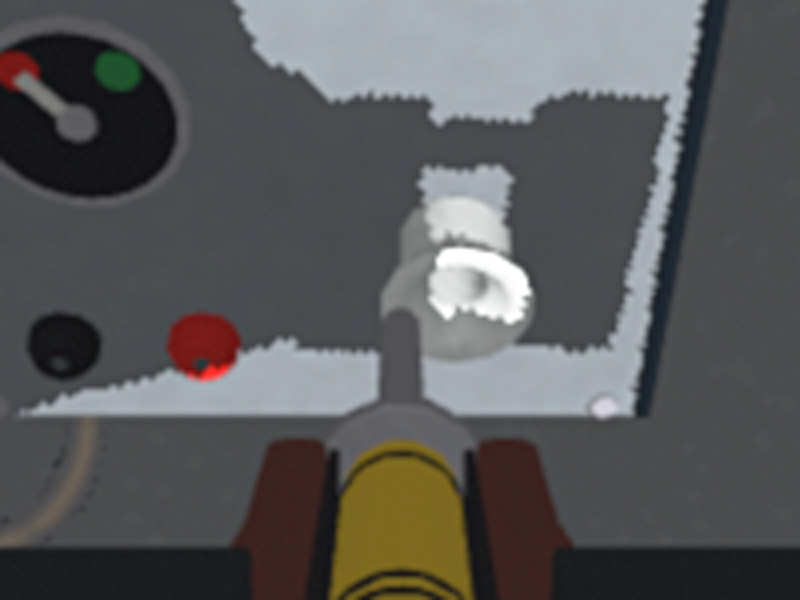

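The tip is at (280,210) and the mouth centre at (294.7,206), so I need about 14 mm along tool y. Then I can lower the tip into the funnel.

Request:
carry_out --deltas '[{"fingers": -1,"travel": [0,14.3,0],"spin": 0},{"fingers": -1,"travel": [0,0,0],"spin": 0},{"fingers": -1,"travel": [0,0,11],"spin": 0},{"fingers": -1,"travel": [4,0,6],"spin": 0},{"fingers": -1,"travel": [0,0,0],"spin": 0}]' --force 10

```text
time: 6.9
position: [0.6096, -0.1745, 0.2796]
ee_rot: [0.913, 0.407, -0.001, -0.001]
ft_force: [0.5, 0.5, -0.0]
opening: 0.0156
grasp_force: 10.0
```

Request:
carry_out --deltas '[{"fingers": -1,"travel": [-12,0,2.4],"spin": 0},{"fingers": -1,"travel": [-12,0,3.8],"spin": 0},{"fingers": -1,"travel": [0,0,0],"spin": 0}]'

```text
time: 7.28
position: [0.5924, -0.1949, 0.2743]
ee_rot: [0.914, 0.405, -0.0, 0.0]
ft_force: [0.1, 0.9, 0.3]
opening: 0.0154
grasp_force: 10.0
```

Request:
carry_out --deltas '[{"fingers": -1,"travel": [-11.5,0,5],"spin": 0},{"fingers": -1,"travel": [0,0,0],"spin": 0}]'

```text
time: 7.52
position: [0.5851, -0.2027, 0.2691]
ee_rot: [0.914, 0.406, -0.001, -0.0]
ft_force: [0.4, -0.5, -1.2]
opening: 0.016
grasp_force: 10.0
```

```bash
python3 - <<'E'
from h import *
c=cam("wrist")
im=optics.snapshot("wrist")
f=lambda im,x,y,w,h,k:cv2.resize(im[y:y+h,x:x+w],None,fx=k,fy=k,interpolation=cv2.INTER_CUBIC)
cv2.imwrite("pics/t1.png",np.hstack([f(im,180,100,200,200,3),f(optics.snapshot("scene"),240,80,50,150,4)]))
E
```

```text
(no output)
```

View pics/t1.png

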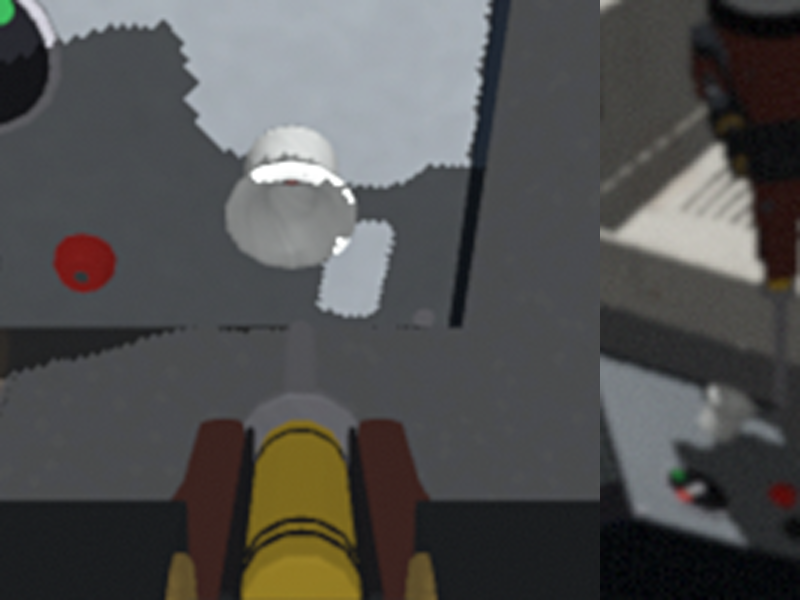

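The tip slid out over the tube's lower front rim, so the pin is still vertical, with its tip at crop (300,325) in front of the tube. I need to enter deeper, about z = 11 mm in the bore, before tilting. I'll lift, re-centre and go again.

```bash
python3 - <<'E'
from h import *
s=read_state();Rt=R.from_quat(s["ee_rot"]).as_matrix();c=cam("wrist")
print(s["position"],s["opening"],np.degrees(np.arctan2(Rt[1,0],Rt[0,0])))
M=np.array([.6067,-.1752,.0983]);print("mouth px",proj(c,M),"obs ~(277,172)")
tip=s["position"]-[0,0,.1866]+Rt[:,0]*.001
print("tip px",proj(c,tip))
for o in ((277,172),): print("mouth from px",onz(c,o,.0983))
E
```

```text
[ 0.586  -0.2017  0.2695] 0.015671605739105136 47.98632033981971
mouth px [[276.2606 173.2612]] obs ~(277,172)
tip px [[279.4121 210.3135]]
mouth from px [ 0.6078 -0.1749  0.0983]
```

Request:
carry_out --deltas '[{"fingers": -1,"travel": [0,0,-20],"spin": 0},{"fingers": -1,"travel": [0,0,-10],"spin": 0},{"fingers": -1,"travel": [33,0,0],"spin": 0},{"fingers": -1,"travel": [0,0,0],"spin": 0},{"fingers": -1,"travel": [0,0,0],"spin": 0}]'

```text
time: 8.25
position: [0.6078, -0.1774, 0.2992]
ee_rot: [0.914, 0.407, -0.0, 0.0]
ft_force: [0.3, -0.3, 1.0]
opening: 0.0161
grasp_force: 10.0
```

```bash
python3 - <<'E'
from h import *
s=read_state();Rt=R.from_quat(s["ee_rot"]).as_matrix();c=cam("wrist")
print(s["position"],np.degrees(np.arctan2(Rt[1,0],Rt[0,0])))
T=np.array([.6093,-.1721,.0856])
tip=s["position"]-[0,0,.1866]+Rt[:,0]*.001
print("move mm",Rt.T@(T-tip)*1e3)
im=optics.snapshot("wrist");cv2.imwrite("pics/w4.png",im)
# rim ring and pin shaft columns in this view, without viewing
g=cv2.cvtColor(im,cv2.COLOR_BGR2GRAY)
print("mouth",proj(c,[.6067,-.1752,.0983]),"tip",proj(c,tip))
for r in (190,200,206,212,222): print(r,g[r,255:310])
E
```

```text
[ 0.6078 -0.1774  0.2992] 48.01129639838873
move mm [ 3.9603 -2.4099 27.0244]
mouth [[276.8542 206.2673]] tip [[279.4588 210.1274]]
190 [ 75  75  76  75  74  74  73  73  80 105 120 123 125 126 127 127 126 125
 125 126 126 125 124 124 125 125 126 128 129 128 126 126 149 185 187 171
 167 170 170 169 169 169 167 168 168 168 169 171 171 152 108  74  72  75
  75]
200 [ 74  74  74  73  77 106 130 136 133 129 126 125 120 117 115 115 123 128
 130 131 131 132 133 133 131 129 128 125 122 117 117 117 115 128 233 255
 255 255 255 236 178 167 172 174 176 177 157 110  78  74  73  74  75  74
  74]
206 [ 75  75  74 102 126 132 131 131 129 128 128 129 130 131 131 130 129 131
 131 131 134 138 139 130 120 121 126 131 133 133 132 131 131 172 221 239
 248 250 252 255 255 239  88  67  74  75  75  75  76  76  74  76  76  75
  75]
212 [ 74  75  74  73  84 107 125 132 134 134 134 135 138 138 139 139 139 140
 141 135 104  79  81  82  82  82  82  81  79  93 124 139 136 134 135 136
 135 131 127 113 117 104  76  75  72  73  76  71  73  76  73  72  74  75
  76]
222 [169 170 170 170 173 173 173 172 171 170 169 170 170 170 170 170 170 171
 174 140  90  79  80  82  83  81  82  81  79  79 125 163 170 169 169 168
 169 168 168 168 168 169 170 170 170 170 171 171 171 171 171 171 171 170
 170]
```

Request:
carry_out --deltas '[{"fingers": -1,"travel": [4,-2.1,0],"spin": 0},{"fingers": -1,"travel": [0,0,10],"spin": 0},{"fingers": -1,"travel": [0,0,9],"spin": 0},{"fingers": -1,"travel": [0,0,3],"spin": 0},{"fingers": -1,"travel": [0,0,0],"spin": 0}]'

```text
time: 8.93
position: [0.609, -0.1729, 0.277]
ee_rot: [0.914, 0.407, -0.0, -0.0]
ft_force: [-0.6, -0.3, -0.8]
opening: 0.0155
grasp_force: 10.0
```

Request:
carry_out --deltas '[{"fingers": -1,"travel": [0,0,2.5],"spin": 0},{"fingers": -1,"travel": [0,0,2.5],"spin": 0},{"fingers": -1,"travel": [0,0,0],"spin": 0}]'

```text
time: 9.3
position: [0.6092, -0.1729, 0.2723]
ee_rot: [0.914, 0.407, -0.0, 0.0]
ft_force: [-0.6, -1.2, -0.5]
opening: 0.0155
grasp_force: 10.0
```

Request:
carry_out --deltas '[{"fingers": -1,"travel": [-5.2,0,0.7],"spin": 0},{"fingers": -1,"travel": [-5.2,0,0.9],"spin": 0},{"fingers": -1,"travel": [0,0,0],"spin": 0}]'

```text
time: 9.68
position: [0.6022, -0.1807, 0.2712]
ee_rot: [0.914, 0.406, 0.0, -0.0]
ft_force: [0.4, 0.0, 0.6]
opening: 0.0156
grasp_force: 10.0
```

```bash
cat > chk.py <<'E'
from h import *
import sys
s=read_state();Rt=R.from_quat(s["ee_rot"]).as_matrix();c=cam("wrist")
im=optics.snapshot("wrist");cv2.imwrite("pics/"+sys.argv[1]+".png",im)
a=.001
for th in map(float,sys.argv[2:]):
    t=np.radians(th);d=Rt.T@[0,0,1.0];ax=Rt@np.array([-np.sin(t),0,-np.cos(t)])
    g=s["position"]+Rt[:,2]*.061+Rt[:,0]*a
    tip=g-.1256*ax;print(th,"tip",tip,proj(c,tip)[0],"collar",proj(c,tip+.0925*ax)[0],"top",proj(c,tip+.15*ax)[0])
h=cv2.cvtColor(im,cv2.COLOR_BGR2HSV);m=cv2.inRange(h,(20,100,60),(35,255,255));m[300:]=0
ys,xs=np.nonzero(m);print("yellow rows",ys.min(),ys.max(),"cols",xs.min(),xs.max())
g=cv2.cvtColor(im,cv2.COLOR_BGR2GRAY);print(g[180:250:2,280])
h4=h[40:260];r=cv2.inRange(h4,(0,150,60),(8,255,255));print(s["position"],s["ft_force"])
E
python3 chk.py w5 0 5 10
```

```text
0.0 tip [ 0.603  -0.1799  0.0846] [279.4029 210.2809] collar [279.0647 249.981 ] top [278.6238 301.7502]
5.0 tip [ 0.6103 -0.1718  0.0851] [279.418  197.3248] collar [279.069  245.1493] top [278.6213 306.529 ]
10.0 tip [ 0.6176 -0.1637  0.0865] [279.431  184.3681] collar [279.072  240.4608] top [278.6208 310.9807]
yellow rows 237 299 cols 235 325
[133 134 134 132 132 121 135 130 125 133  91  84  84  84  85  84  85  85
  84  84  85  84  84  84  98  99 100  97 100 107  47  97 104 104 104]
[ 0.6022 -0.1807  0.2712] [0.4344 0.0313 0.5846]
```

Request:
carry_out --deltas '[{"fingers": -1,"travel": [-5.2,0,1.2],"spin": 0},{"fingers": -1,"travel": [-5.2,0,1.4],"spin": 0},{"fingers": -1,"travel": [0,0,0],"spin": 0}]'

```text
time: 10.1
position: [0.5949, -0.189, 0.2682]
ee_rot: [0.914, 0.406, -0.0, 0.0]
ft_force: [0.9, -0.7, -0.1]
opening: 0.0155
grasp_force: 10.0
```

```bash
python3 chk.py w6 0 5 10; python3 - <<'E'
import cv2
for n in("w4","w5","w6"):
    g=cv2.cvtColor(cv2.imread(f"pics/{n}.png"),cv2.COLOR_BGR2GRAY);print(n,g[170:250:2,280])
E
```

```text
0.0 tip [ 0.5956 -0.1883  0.0816] [279.403 210.279] collar [279.0652 249.9781] top [278.6248 301.7458]
5.0 tip [ 0.6029 -0.1802  0.0821] [279.4181 197.323 ] collar [279.0696 245.1464] top [278.6222 306.5246]
10.0 tip [ 0.6102 -0.1721  0.0835] [279.4312 184.3663] collar [279.0726 240.4579] top [278.6218 310.9763]
yellow rows 231 299 cols 235 325
[129 124 118  85  85  86  85  85  86  86  86  85  86  85  86  85  85  86
  85  84  87  98  98  98  96 103 107  80  77 107 106 106 105 106 106]
[ 0.5949 -0.189   0.2682] [ 0.8622 -0.7365 -0.0862]
w4 [ 76  75  74  76  74 121 132 131 133 132 125 122 133 123 130 129 132 131
 121  80  82  82  81  82  82  83  81  81  82  82  84 103  98  99  97 103
  80  79 103 102]
w5 [ 76  76  76  78 135 133 134 134 132 132 121 135 130 125 133  91  84  84
  84  85  84  85  85  84  84  85  84  84  84  98  99 100  97 100 107  47
  97 104 104 104]
w6 [133 132 132 119 137 129 124 118  85  85  86  85  85  86  86  86  85  86
  85  86  85  85  86  85  84  87  98  98  98  96 103 107  80  77 107 106
 106 105 106 106]
```

The pin is pivoting in the grip: its collar has moved up the image as predicted for about 10°. I'll continue.

Request:
carry_out --deltas '[{"fingers": -1,"travel": [-5.1,0,1.5],"spin": 0},{"fingers": -1,"travel": [-5.1,0,1.7],"spin": 0},{"fingers": -1,"travel": [-5,0,2],"spin": 0},{"fingers": -1,"travel": [-5,0,2.2],"spin": 0},{"fingers": -1,"travel": [0,0,0],"spin": 0}]'

```text
time: 10.78
position: [0.5812, -0.2039, 0.2605]
ee_rot: [0.914, 0.406, -0.0, -0.0]
ft_force: [0.9, 0.4, -0.6]
opening: 0.0157
grasp_force: 10.0
```

Request:
carry_out --deltas '[{"fingers": -1,"travel": [-4.8,0,2.5],"spin": 0},{"fingers": -1,"travel": [-4.8,0,2.6],"spin": 0},{"fingers": -1,"travel": [-4.6,0,2.9],"spin": 0},{"fingers": -1,"travel": [-4.6,0,3],"spin": 0},{"fingers": -1,"travel": [0,0,0],"spin": 0}]'

```text
time: 11.4
position: [0.5686, -0.2177, 0.2494]
ee_rot: [0.914, 0.406, -0.0, -0.0]
ft_force: [0.5, -0.1, 0.3]
opening: 0.0158
grasp_force: 10.0
```

```bash
python3 chk.py w7 25 30 35;python3 - <<'E'
import cv2
g=cv2.cvtColor(cv2.imread(f"pics/w7.png"),cv2.COLOR_BGR2GRAY);print(g[120:250:2,280])
E
```

```text
25.0 tip [ 0.6047 -0.1776  0.0746] [279.4578 145.2107] collar [279.0745 227.4615] top [278.6342 321.9526]
30.0 tip [ 0.6112 -0.1703  0.0796] [279.4615 131.9768] collar [279.0718 223.5627] top [278.6413 324.7194]
35.0 tip [ 0.6174 -0.1635  0.0855] [279.4623 118.6115] collar [279.0675 219.9215] top [278.6501 327.0085]
yellow rows 209 299 cols 235 325
[ 89  89  89  89  90  89  89  89  87  90  92  94  94  93  92 111 111 112
  89  40 114 111 112 113 111 112 112 112 111 112 112 112 112 111 112]
[ 0.5686 -0.2177  0.2494] [ 0.51   -0.1006  0.2529]
[192 255 254 248 204 138 138 139 139 139 140 139 141 140 141 140 140 141
 141 140 141 140 140 141 141 141 130  87  89  89  89  89  89  89  90  89
  89  89  87  90  92  94  94  93  92 111 111 112  89  40 114 111 112 113
 111 112 112 112 111 112 112 112 112 111 112]
```

Request:
carry_out --deltas '[{"fingers": -1,"travel": [2.6,0,-1.6],"spin": 0},{"fingers": -1,"travel": [0,0,0],"spin": 0},{"fingers": -1,"travel": [0,0,0],"spin": 0}]' --force 40

```text
time: 11.82
position: [0.571, -0.2152, 0.2514]
ee_rot: [0.914, 0.407, -0.0, -0.0]
ft_force: [0.3, -0.7, -0.9]
opening: 0.0153
grasp_force: 40.0
```

Request:
carry_out --deltas '[{"fingers": -1,"travel": [1.5,0,2.6],"spin": 0},{"fingers": -1,"travel": [1.5,0,2.6],"spin": 0},{"fingers": -1,"travel": [0,0,0],"spin": 0}]'

```text
time: 12.2
position: [0.573, -0.2132, 0.2463]
ee_rot: [0.914, 0.407, -0.0, 0.0]
ft_force: [-1.2, -1.3, 3.2]
opening: 0.0153
grasp_force: 40.0
```

Request:
carry_out --deltas '[{"fingers": -1,"travel": [1.5,0,2.6],"spin": 0},{"fingers": -1,"travel": [0,0,0],"spin": 0}]'

```text
time: 12.45
position: [0.574, -0.2121, 0.2437]
ee_rot: [0.914, 0.407, 0.0, 0.0]
ft_force: [-1.8, -0.4, 3.8]
opening: 0.0153
grasp_force: 40.0
```

Request:
carry_out --deltas '[{"fingers": -1,"travel": [1.5,0,2.6],"spin": 0},{"fingers": -1,"travel": [0,0,0],"spin": 0}]'

```text
time: 12.7
position: [0.575, -0.211, 0.2411]
ee_rot: [0.914, 0.407, 0.0, 0.0]
ft_force: [-1.9, -2.4, 5.2]
opening: 0.0154
grasp_force: 40.0
```

Request:
carry_out --deltas '[{"fingers": -1,"travel": [1.5,0,2.6],"spin": 0},{"fingers": -1,"travel": [0,0,0],"spin": 0}]'

```text
time: 12.95
position: [0.576, -0.2101, 0.2387]
ee_rot: [0.914, 0.407, -0.0, 0.0]
ft_force: [-1.6, -2.4, 4.8]
opening: 0.0156
grasp_force: 40.0
```

Request:
carry_out --deltas '[{"fingers": -1,"travel": [1,0,1.7],"spin": 0},{"fingers": -1,"travel": [0,0,0],"spin": 0}]'

```text
time: 13.2
position: [0.5765, -0.2102, 0.238]
ee_rot: [0.914, 0.406, -0.0, 0.001]
ft_force: [-4.3, -3.2, 11.7]
opening: 0.015
grasp_force: 40.0
```

Request:
carry_out --deltas '[{"fingers": -1,"travel": [0.5,0,0.9],"spin": 0},{"fingers": -1,"travel": [0,0,0],"spin": 0},{"fingers": -1,"travel": [0,0,0],"spin": 0},{"fingers": -1,"travel": [0,0,0],"spin": 0},{"fingers": -1,"travel": [0,0,0],"spin": 0}]'

```text
time: 13.82
position: [0.5766, -0.2104, 0.2377]
ee_rot: [0.914, 0.406, -0.0, 0.001]
ft_force: [-6.7, -3.9, 16.6]
opening: 0.0151
grasp_force: 40.1
```

```bash
python3 chk.py w8 25 30; python3 - <<'E'
import sys; sys.path.insert(0,'.')
from h import *
im=cv2.imread("pics/w8.png")
f=lambda im,x,y,w,h,k:cv2.resize(im[y:y+h,x:x+w],None,fx=k,fy=k,interpolation=cv2.INTER_CUBIC)
cv2.imwrite("pics/w8c.png",np.hstack([f(im,130,0,250,300,2),f(optics.snapshot("scene"),235,160,50,100,6)]))
E
```

```text
25.0 tip [ 0.6129 -0.1706  0.0629] [279.4547 145.2121] collar [279.0703 227.4632] top [278.6286 321.9552]
30.0 tip [ 0.6194 -0.1634  0.0679] [279.4583 131.9781] collar [279.0675 223.5644] top [278.6358 324.722 ]
yellow rows 210 299 cols 236 324
[ 89  90  91  90  90  90  90  90  89  93  92  96  95  94  91 113 112 114
  90  32 116 113 114 112 112 113 113 113 113 113 113 112 113 113 113]
[ 0.5766 -0.2104  0.2377] [-6.7207 -3.9434 16.6205]
```

View pics/w8c.png

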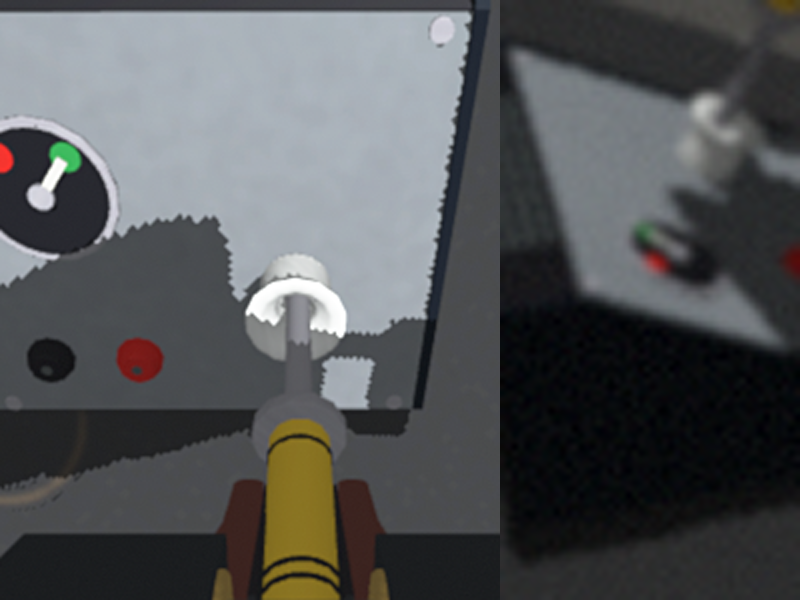

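The pointer is at green (dial tip at crop (62,157)) and the plunger was held at its stop. Now I'll draw back to about z = 10 and reverse the tilt.

Request:
carry_out --deltas '[{"fingers": -1,"travel": [-3,0,-5.2],"spin": 0},{"fingers": -1,"travel": [-3,0,-5.2],"spin": 0},{"fingers": -1,"travel": [-3,0,-5.2],"spin": 0},{"fingers": -1,"travel": [-2.2,0,-3.8],"spin": 0},{"fingers": -1,"travel": [0,0,0],"spin": 0}]'

```text
time: 14.55
position: [0.5694, -0.2167, 0.2552]
ee_rot: [0.914, 0.407, 0.0, -0.0]
ft_force: [-0.1, 0.2, -0.3]
opening: 0.0152
grasp_force: 40.0
```

Request:
carry_out --deltas '[{"fingers": -1,"travel": [0,0,0],"spin": 0},{"fingers": -1,"travel": [4.8,0,-2.6],"spin": 0},{"fingers": -1,"travel": [4.9,0,-2.4],"spin": 0},{"fingers": -1,"travel": [5,0,-2.2],"spin": 0},{"fingers": -1,"travel": [5.1,0,-2],"spin": 0}]' --force 10

```text
time: 15.18
position: [0.5829, -0.2018, 0.2645]
ee_rot: [0.914, 0.407, -0.0, -0.0]
ft_force: [-0.4, -1.5, -1.3]
opening: 0.016
grasp_force: 10.0
```

```bash
python3 chk.py w9 10 20 30
```

```text
10.0 tip [ 0.598  -0.1849  0.0798] [279.4302 184.3657] collar [279.0712 240.457 ] top [278.6199 310.975 ]
20.0 tip [ 0.6122 -0.1691  0.0854] [279.4497 158.3371] collar [279.073  231.5931] top [278.625  318.7243]
30.0 tip [ 0.6255 -0.1544  0.0947] [279.4594 131.9772] collar [279.0689 223.5634] top [278.6375 324.7206]
yellow rows 219 299 cols 235 325
[ 88  88  88  88  87  89  88  87  88  87  87  88  87  85  89  94  96  96
  94  96 108 109  85  64 110 109 109 109 110 109 110 109 109 109 110]
[ 0.5829 -0.2018  0.2645] [-0.4057 -1.4794 -1.2955]
```

Request:
carry_out --deltas '[{"fingers": -1,"travel": [5.2,0,-1.7],"spin": 0},{"fingers": -1,"travel": [5.2,0,-1.6],"spin": 0},{"fingers": -1,"travel": [5.3,0,-1.3],"spin": 0},{"fingers": -1,"travel": [5.4,0,-1.1],"spin": 0},{"fingers": -1,"travel": [0,0,0],"spin": 0}]'

```text
time: 15.85
position: [0.5974, -0.1859, 0.2703]
ee_rot: [0.913, 0.407, 0.0, 0.0]
ft_force: [0.4, -0.7, -0.3]
opening: 0.0158
grasp_force: 10.0
```

Request:
carry_out --deltas '[{"fingers": -1,"travel": [5.4,0,-0.8],"spin": 0},{"fingers": -1,"travel": [5.4,0,-0.6],"spin": 0},{"fingers": -1,"travel": [5.4,0,-0.4],"spin": 0},{"fingers": -1,"travel": [4,0,0],"spin": 0},{"fingers": -1,"travel": [0,0,0],"spin": 0}]'

```text
time: 16.48
position: [0.6108, -0.171, 0.2721]
ee_rot: [0.913, 0.407, 0.0, 0.0]
ft_force: [-0.7, -1.1, 0.5]
opening: 0.0158
grasp_force: 10.0
```

```bash
python3 chk.py w10 0 5; python3 - <<'E'
import cv2
for n in("w4","w10"):
    g=cv2.imread(f"pics/{n}.png");h=cv2.cvtColor(g,cv2.COLOR_BGR2HSV);print(n,cv2.cvtColor(g,cv2.COLOR_BGR2GRAY)[196:250:2,280],cv2.inRange(h,(20,100,60),(35,255,255))[225:250,280])
E
```

```text
0.0 tip [ 0.6116 -0.1703  0.0855] [279.4009 210.2803] collar [279.0618 249.98  ] top [278.6196 301.7489]
5.0 tip [ 0.6189 -0.1621  0.086 ] [279.416  197.3242] collar [279.0661 245.1484] top [278.6171 306.5277]
yellow rows 242 299 cols 235 325
[ 81  82  82  82  81  80  99 143 140 143 142 141 141 129 138 143 117  87
  88  89  88  88  88  88  89  88  88 111 106 107 105 110  87  80 111]
[ 0.6108 -0.171   0.2721] [-0.7133 -1.0912  0.5082]
w4 [123 130 129 132 131 121  80  82  82  81  82  82  83  81  81  82  82  84
 103  98  99  97 103  80  79 103 102] [  0   0   0   0   0   0   0   0   0   0   0   0   0   0   0 255 255 255
   0 255 255 255 255 255 255]
w10 [140 143 142 141 141 129 138 143 117  87  88  89  88  88  88  88  89  88
  88 111 106 107 105 110  87  80 111] [  0   0   0   0   0   0   0   0   0   0   0   0   0   0   0   0   0 255
 255 255   0 255 255 255 255]
```

Request:
carry_out --deltas '[{"fingers": -1,"travel": [0,0,-5],"spin": 0},{"fingers": -1,"travel": [-2,0,-20],"spin": 0},{"fingers": -1,"travel": [-10,0,-25],"spin": 0},{"fingers": -1,"travel": [-45,0,-17],"spin": 0},{"fingers": -1,"travel": [0,0,0],"spin": 0}]' --force 20

```text
time: 17.15
position: [0.5707, -0.2179, 0.3415]
ee_rot: [0.915, 0.404, 0.001, 0.002]
ft_force: [0.6, 0.7, -0.1]
opening: 0.0153
grasp_force: 20.0
```

```bash
python3 chk.py w11 0 -2 -4; python3 - <<'E'
import cv2
g=cv2.imread("pics/w11.png");k=cv2.cvtColor(g,cv2.COLOR_BGR2GRAY);print(k[200:250,280]);print(k[222,262:300])
k=cv2.cvtColor(cv2.imread("pics/w4.png"),cv2.COLOR_BGR2GRAY);print(k[200:250,280])
E
```

```text
0.0 tip [ 0.572  -0.2176  0.1549] [279.4049 210.2853] collar [279.0678 249.9872] top [278.6282 301.7591]
-2.0 tip [ 0.569  -0.2208  0.155 ] [279.3983 215.4742] collar [279.0657 251.9555] top [278.6298 299.7673]
-4.0 tip [ 0.5661 -0.2241  0.1552] [279.3914 220.6696] collar [279.0634 253.9422] top [278.6317 297.7348]
yellow rows 242 299 cols 235 324
[ 33  33  33  33  32  64  73  73  73  73  73  72  74  77  73  77  79  80
  79  80  80  79  79  79  79  79  81 101  96  96  94  99  76  77 100]
[ 0.5707 -0.2179  0.3415] [ 0.5824  0.6655 -0.0513]
[ 73  74  72  73  74  76  77  76  73  74  77  80  79  80  80  79  79  79
  80  80  80  79  79  79  79  79  79  79  79  80  79  80  81  92 101  97
  96  96  96  96  94  95  99 100  76  39  77 100 100  99]
[74 73 74 73 73 73 73 74 74 73 72 73 72 76 78 78 80 80 79 79 79 79 77 75
 73 73 73 75 73 74 73 73 73 74 74 74 73 74]
[129 131 132 131 131 131 121  93  80  81  82  82  82  82  81  82  82  82
  82  81  83  82  81  82  81  82  82  83  82  82  84  97 103  99  98  99
  99  97  97  98 103 104  80  41  79 104 103 103 102 103]
```

Request:
carry_out --deltas '[{"fingers": -1,"travel": [35,-40,0],"spin": 0},{"fingers": -1,"travel": [35,-40,0],"spin": 0},{"fingers": -1,"travel": [35,-40,0],"spin": 0},{"fingers": -1,"travel": [35,-40,0],"spin": 0},{"fingers": -1,"travel": [35,-40,0],"spin": 0}]'

```text
time: 17.82
position: [0.5404, 0.0532, 0.3388]
ee_rot: [0.913, 0.407, 0.0, -0.0]
ft_force: [0.2, 0.2, -0.3]
opening: 0.0155
grasp_force: 20.0
```

Request:
carry_out --deltas '[{"fingers": -1,"travel": [35,-40,0],"spin": 0},{"fingers": -1,"travel": [35,-40,0],"spin": 0},{"fingers": -1,"travel": [35,-40,0],"spin": 0},{"fingers": -1,"travel": [0,0,0],"spin": 0},{"fingers": -1,"travel": [0,0,0],"spin": 0}]'

```text
time: 18.45
position: [0.5217, 0.2086, 0.3386]
ee_rot: [0.913, 0.407, -0.0, 0.0]
ft_force: [-0.5, -0.8, -0.8]
opening: 0.0156
grasp_force: 20.0
```

```bash
cat > mv.py <<'E'
from h import *
s=read_state();Rt=R.from_quat(s["ee_rot"]).as_matrix()
print(s["position"],np.degrees(np.arctan2(Rt[1,0],Rt[0,0])))
hole=np.array([.5166,.2115,0]);t=hole+Rt[:,0]*.0022
print("mm",Rt.T@(t-s["position"])*1e3,"tip z",s["position"][2]-.1866)
E
python3 mv.py
```

```text
[0.5217 0.2086 0.3386] 48.056219494880864
mm [  1.2261  -5.6832 338.5702] tip z 0.15196880157430698
```

Request:
carry_out --deltas '[{"fingers": -1,"travel": [1.2,-5.7,20],"spin": 0},{"fingers": -1,"travel": [0,0,40],"spin": 0},{"fingers": -1,"travel": [0,0,28],"spin": 0},{"fingers": -1,"travel": [0,0,0],"spin": 0},{"fingers": -1,"travel": [0,0,0],"spin": 0}]'

```text
time: 19.08
position: [0.5193, 0.2125, 0.2521]
ee_rot: [0.914, 0.406, 0.001, 0.0]
ft_force: [0.2, -0.5, 0.1]
opening: 0.0159
grasp_force: 20.0
```

```bash
python3 mv.py; python3 - <<'E'
from h import *
c=cam("wrist");im=optics.snapshot("wrist");cv2.imwrite("pics/w12.png",im)
h=cv2.cvtColor(im,cv2.COLOR_BGR2HSV);m=cv2.inRange(h,(100,120,40),(125,255,255));n,l,st,ce=cv2.connectedComponentsWithStats(m)
for i in range(1,n):
    if st[i,4]>500:
        print(st[i])
        k=cv2.convexHull(np.argwhere(l==i)[:,::-1].astype(np.int32));print(cv2.approxPolyDP(k,4,True).squeeze().tolist())
R2=np.array([.5166,.2115,.05]);print("hole px",proj(c,R2))
g=cv2.cvtColor(im,cv2.COLOR_BGR2GRAY);print(g[195:240,280])
print(proj(c,[[.5166+a*np.cos(t),.2115+a*np.sin(t),.05] for a in(.0396,) for t in np.radians([-78+90*i+45-45 for i in range(4)])]))
E
```

```text
[0.5193 0.2125 0.2521] 47.908518237948215
mm [ -0.6295  -1.5205 252.0973] tip z 0.06550193657327474
[ 249    0   94   50 2205]
[[341, 17], [332, 37], [318, 48], [274, 43], [260, 30], [249, 0], [341, 0]]
[ 233  160   89   82 3984]
[[321, 220], [296, 236], [261, 241], [233, 199], [286, 160]]
hole px [[277.7267 210.2278]]
[ 65  64  63  64  62  63  63  59  56  58  57  53  52  51  53  77  91  91
  89  90  88  89  89  88  89  89  90  89  89  89  89  89  89  89  89  89
  88  90 103 112 109 107 108 107 106]
[[313.9801 235.7844]
 [305.2081 173.3996]
 [240.0531 183.6699]
 [251.6584 245.1624]]
```

Request:
carry_out --deltas '[{"fingers": -1,"travel": [-0.5,-1.5,8],"spin": 0},{"fingers": -1,"travel": [0,0,6],"spin": 0},{"fingers": -1,"travel": [0,0,3],"spin": 0},{"fingers": -1,"travel": [0,0,3],"spin": 0},{"fingers": -1,"travel": [0,0,0],"spin": 0}]' --force 10

```text
time: 19.75
position: [0.5168, 0.2137, 0.2307]
ee_rot: [0.914, 0.407, -0.0, 0.0]
ft_force: [-0.2, -0.7, -0.5]
opening: 0.0159
grasp_force: 10.0
```

```bash
python3 mv.py
```

```text
[0.5168 0.2137 0.2307] 48.000696025675644
mm [  0.5457   1.3241 230.6891] tip z 0.04408850490863342
```

Request:
carry_out --deltas '[{"fingers": -1,"travel": [0.4,1.2,0],"spin": 0},{"fingers": -1,"travel": [0,0,0],"spin": 0},{"fingers": -1,"travel": [-0.5,0,3],"spin": 0},{"fingers": -1,"travel": [-0.5,0,3],"spin": 0},{"fingers": -1,"travel": [0,0,0],"spin": 0}]'

```text
time: 20.38
position: [0.5172, 0.2124, 0.2246]
ee_rot: [0.914, 0.407, -0.0, 0.0]
ft_force: [-0.1, 0.1, -0.8]
opening: 0.0162
grasp_force: 10.0
```

Request:
carry_out --deltas '[{"fingers": -1,"travel": [-0.8,0,4],"spin": 0},{"fingers": -1,"travel": [-0.7,0,4],"spin": 0},{"fingers": -1,"travel": [0,0,0],"spin": 0}]'

```text
time: 20.75
position: [0.5164, 0.2116, 0.2167]
ee_rot: [0.914, 0.407, 0.0, -0.0]
ft_force: [0.4, 0.9, -1.0]
opening: 0.0159
grasp_force: 10.0
```

```bash
python3 mv.py; python3 chk.py w13 0
```

```text
[0.5164 0.2116 0.2167] 48.00945803902222
mm [  2.1986   0.2263 216.6608] tip z 0.030060860471077477
0.0 tip [0.5171 0.2124 0.0301] [279.4023 210.2799] collar [279.064  249.9794] top [278.6228 301.748 ]
yellow rows 242 299 cols 235 325
[ 65  64  65  65  65  65  65  65  65  64  64  64  63  63  59  59  90  90
  90  89  90  89  89  89  89  89  92 113 107 107 105 111  83  93 112]
[0.5164 0.2116 0.2167] [ 0.4046  0.9393 -0.9894]
```

Request:
carry_out --deltas '[{"fingers": -1,"travel": [-0.5,0,6],"spin": 0},{"fingers": -1,"travel": [-0.3,0,6],"spin": 0},{"fingers": -1,"travel": [0,0,4],"spin": 0},{"fingers": -1,"travel": [0,0,3],"spin": 0},{"fingers": -1,"travel": [0,0,0],"spin": 0}]'

```text
time: 21.42
position: [0.5156, 0.2106, 0.1975]
ee_rot: [0.914, 0.407, -0.0, 0.0]
ft_force: [1.0, 1.0, -1.7]
opening: 0.0158
grasp_force: 10.0
```

```bash
python3 mv.py; python3 chk.py w14 0
```

```text
[0.5156 0.2106 0.1975] 47.99956459759258
mm [  3.645    0.1673 197.5187] tip z 0.010919727570617238
0.0 tip [0.5162 0.2113 0.0109] [279.4021 210.2778] collar [279.064  249.9762] top [278.623 301.743]
yellow rows 241 299 cols 235 325
[ 64  64  65  65  65  65  64  64  65  64  64  63  63  63  64  63  61  57
  85  89  89  88  89  90  89  88 104 107 107 106 107 113  46 112 111]
[0.5156 0.2106 0.1975] [ 0.9767  0.9807 -1.6734]
```

Inserted, with the tip on the floor. I'll release, let the fingers open, and rise straight up.

Request:
carry_out --deltas '[{"fingers": 1,"travel": [0,0,0],"spin": 0},{"fingers": 1,"travel": [0,0,0],"spin": 0},{"fingers": 1,"travel": [0,0,0],"spin": 0},{"fingers": 1,"travel": [0,0,0],"spin": 0},{"fingers": 1,"travel": [0,0,0],"spin": 0}]'

```text
time: 22.1
position: [0.5159, 0.2107, 0.198]
ee_rot: [0.914, 0.407, 0.0, 0.0]
ft_force: [-0.4, -0.1, 0.1]
opening: 0.0625
grasp_force: 0.0
```

Request:
carry_out --deltas '[{"fingers": 1,"travel": [0,0,0],"spin": 0},{"fingers": 1,"travel": [0,0,0],"spin": 0},{"fingers": 1,"travel": [0,0,-20],"spin": 0},{"fingers": 1,"travel": [0,0,-50],"spin": 0},{"fingers": 1,"travel": [0,0,-50],"spin": 0}]'

```text
time: 22.72
position: [0.5156, 0.2106, 0.3191]
ee_rot: [0.914, 0.407, -0.0, 0.0]
ft_force: [0.9, 0.7, 0.3]
opening: 0.0877
grasp_force: 0.0
```

Request:
carry_out --deltas '[{"fingers": 1,"travel": [0,0,-26],"spin": 0},{"fingers": 1,"travel": [0,0,0],"spin": 0},{"fingers": 1,"travel": [0,0,0],"spin": 0},{"fingers": 1,"travel": [0,0,0],"spin": 0}]'

```text
time: 23.22
position: [0.5153, 0.2105, 0.3424]
ee_rot: [0.914, 0.407, -0.001, 0.0]
ft_force: [-1.3, 0.7, 0.5]
opening: 0.0878
grasp_force: 0.0
```

```bash
python3 - <<'E'
from h import *
s=read_state();print(s["position"],s["opening"],s["ft_force"])
c=cam("wrist");im=optics.snapshot("wrist");cv2.imwrite("pics/w15.png",im)
h=cv2.cvtColor(im,cv2.COLOR_BGR2HSV);m=cv2.inRange(h,(22,120,170),(35,255,255));n,l,st,ce=cv2.connectedComponentsWithStats(m)
for i in range(1,n):
    if st[i,4]>60: print(st[i],ce[i],onz(c,ce[i],.16))
# dial pointer and scene pin
a=optics.snapshot("scene");h=cv2.cvtColor(a,cv2.COLOR_BGR2HSV)
for b in (a,cv2.imread("pics/scene0.png")):
    m=cv2.inRange(cv2.cvtColor(b,cv2.COLOR_BGR2HSV),(20,140,90),(35,255,255))[255:300,170:215];ys,xs=np.nonzero(m);print(xs.mean()+170,ys.mean()+255,len(xs))
E
```

```text
[0.5153 0.2105 0.3424] 0.08780744314649494 [-1.2882  0.6904  0.4752]
[276 202  15  17 181] [283.3702 210.5801] [0.5184 0.2094 0.16  ]
195.008547008547 276.4017094017094 117
194.61481481481482 276.2814814814815 135
```

The pin is back in its starting place (scene centroid within 0.4 px of the start), upright and free of the gripper.

```bash
python3 -c "
from plant import sign_off
print(sign_off())"
```

```text
the job is handed in; nothing more can be done
None
```

The firing unit is reset: the pointer went over to green, the pin stands released in its blue holder at its starting spot, and the job was handed in at about 23 s of the 54 s allowed; no verdict came back.

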